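Return the stacked spools to their reels

ROBOT

A 7-joint arm with a two-finger parallel gripper is mounted at the origin on the work surface. World frame = base frame: x ahead of the robot, y to its left, z up, the work surface at z = 0. Lengths are in m, angles in rad, forces in N, time in s.
With the tool pointing down it reaches from about 0.425 to 0.875 m from the base axis. Payload 4.7 kg.
Tool frame: the origin (TCP) lies midway between the tips of the shut fingers; the grasp point (between the pads) lies 19 mm behind it (ctrl.grip_depth is the distance from the TCP to the grasp point, in m); z points along the fingers, y is the direction in which the jaws open and shut (so a half turn about z gives the same grasp; the last joint's range is limited). The gripper opens to 87 mm and grips with 3 to 60 N. Pads are 19 mm wide; open, the fingers measure 117 mm over their backs; the gripper's body (75 mm by 190 mm) begins 51 mm behind the grasp point.
Start: joints at [-1.151, 0.321, -0.07, 1.45, 0.023, 1.371, -0.057], TCP at [0.257, 0.597, 0.223] pointing down, gripper open.
Joint ranges: [-2.86, 2.86], [-0.3, 2.09], [-1.38, 1.24], [0.06, 2.45], [-1.56, 4.7], [0.09, 2.05], [-2.69, 2.69]. Speed limits (rad/s): [2.57, 2.57, 3.14, 3.14, 3.14, 3.14, 3.14].

INTERFACE

Orientations are given as a rotation vector (axis times angle).
In Python, from bench import ctrl gives the robot as it stands. The module is installed in compiled form; this text tells all that it offers.
- The arm moves only by the shell command python3 -m inch 'ROWS' [FORCE]. ROWS is JSON, a list of rows, each a list of 5 numbers: the opening, from -1 (shut) to 1 (fully open), so that 0 is half open, then the shift along the tool's x, y, z in mm, then the turn about the tool's z in rad. In form: [[fingers, tx, ty, tz, twist], ...]. A call has 1 to 5 rows; each row shifts and turns the pose as measured when the row begins, along the tool's axes as they then stand; what a row does not reach is not made up. A row lasts 1/8 s, in which the tool goes at most 62.5 mm and 10.7 degrees, less where a joint would pass 70% of its speed; a pose out of reach is approached as far as the arm can. A call is refused whole if a number of a shift passes 62.5 or a number of a turn 0.188, either way. A call with a gripper value outside its range is refused whole. The fingers move at their own pace and stop on an object; FORCE is the grip in N (left out, the last holds). Time passes only in rows, so rows that do not move let the fingers close. It gives the time, the measured TCP pose, the force and the opening at its end, in the units of the state.
- ctrl.get_state(): the state, without advancing time (a new reading comes with each control period).
- ctrl.get_image(name): name is "side" or "top"; returns a dict with "color" (420x560x3 uint8, red, green, blue), "range_z" (420x560 float32, m along the optical axis (not along the pixel's ray), 0 where there is no reading), "K" (3x3 intrinsics, pixels), "distortion" ([k1, k2, p1, p2, k3] as OpenCV has them; the pictures are not rectified), "R" (3x3) and "t" (3): a world point X has camera coordinates R X + t. Camera axes: x right, y down, z forward; pixel columns grow to the right and rows downward; lengths in m; the calibration is good to about 2 mm. A picture is of the moment at which its call begins.
- ctrl.close_job(): hands the job in, once; it reports no verdict.
The state is a dict: "time": time; "joint_positions": joint angles; "qd": joint speeds; "joint_torque": joint torques, N m; "position": TCP position; "tool_rot": TCP orientation; "ft_force": force on the tool from outside, world axes, zero at the start; "torque": the same for the moment, N m; "grip_width": opening from 0.0 (shut) to 1.0 (fully open).
Only numpy, scipy, OpenCV 4.12 (cv2) and the standard library are available. Lean on these libraries where they do the work, as an engineer would, in place of code of your own. Each camera call takes 0.05 s, during which the arm holds its last target. There are 200 camera calls.

TASK

Four cleaned reel spools stand in one stack on the counter, and the reels they came out of are clipped to four wooden stands. Take the stack apart from the top, one spool at a time, and lower each spool (do not drop it) standing flat and wholly on the round green pad of the stand that holds the reel of its own colour. Leave the canister of gears and the cork-handled spanner where they are.

Things in the scene. Friction and masses are not known exactly. Their poses are not given: they have to be found in the camera images.
- red_spool: red metal reel spool without its shaft, standing on end: two flanges 35 mm across, 3 mm thick (grip their rims), with a slimmer drum between, 24 mm tall, 26 to 47 g; origin at the centre of its underside, z up its axis. At the start it stands on the black spool, within 3 mm of its axis.
- black_spool: black metal reel spool without its shaft, standing on end: two flanges 44 mm across, 3 mm thick (grip their rims), with a slimmer drum between, 26 mm tall, 38 to 68 g; origin at the centre of its underside, z up its axis. At the start it stands on the blue spool, within 3 mm of its axis.
- blue_spool: blue metal reel spool without its shaft, standing on end: two flanges 54 mm across, 3 mm thick (grip their rims), with a slimmer drum between, 28 mm tall, 52 to 94 g; origin at the centre of its underside, z up its axis. At the start it stands on the gold spool, within 3 mm of its axis.
- gold_spool: gold metal reel spool without its shaft, standing on end: two flanges 64 mm across, 3 mm thick (grip their rims), with a slimmer drum between, 30 mm tall, 75 to 135 g; origin at the centre of its underside, z up its axis. At the start it stands on the counter, the bottom of the stack (gold, blue, black, red; 108 mm high).
- red_pad (a point): top centre of the level round green pad (59 mm across, 11 mm above the counter) on the red reel's fixed wooden stand; z up, x towards the reel. Board 8 mm high: x -55 to 175 mm, y -55 to 55 from here. Above it, fixed, the red reel without spool: axis along y, 43 mm round side plates, x 85 (foot clip) to 168, y -45 (crank grips) to 42, top 60 mm above the counter.
- black_pad (a point): top centre of the level round green pad (68 mm across, 11 mm above the counter) on the black reel's fixed wooden stand; z up, x towards the reel. Board 8 mm high: x -55 to 175 mm, y -55 to 55 from here. Above it, fixed, the black reel without spool: axis along y, 52 mm round side plates, x 85 (foot clip) to 168, y -46 (crank grips) to 43, top 69 mm above the counter.
- blue_pad (a point): top centre of the level round green pad (78 mm across, 11 mm above the counter) on the blue reel's fixed wooden stand; z up, x towards the reel. Board 8 mm high: x -55 to 175 mm, y -55 to 55 from here. Above it, fixed, the blue reel without spool: axis along y, 62 mm round side plates, x 85 (foot clip) to 168, y -47 (crank grips) to 44, top 79 mm above the counter.
- gold_pad (a point): top centre of the level round green pad (88 mm across, 11 mm above the counter) on the gold reel's fixed wooden stand; z up, x towards the reel. Board 8 mm high: x -55 to 175 mm, y -55 to 55 from here. Above it, fixed, the gold reel without spool: axis along y, 72 mm round side plates, x 85 (foot clip) to 168, y -48 (crank grips) to 45, top 89 mm above the counter.
- canister: clear screw-top canister with small gears inside and a white lid, 64 mm across, 78 mm tall, loose; origin at the centre of its underside, z up. A bystander: leave it alone.
- spanner: brass spanner with a cork handle lying flat, 156 mm long along its y (cork end at y = -75 mm, brass jaw at y = +81 mm), up to 22 mm wide and 16 mm high, loose; origin on the counter near its middle. A bystander: leave it alone.
Things that resemble listed ones, but are neither listed nor needed, are in the scene too. What is meant by the red_spool is not pink or turquoise, and is the larger of those in its own colour.

How it is judged:
By the outcome, as a careful person would: the job done as asked, in the order asked, and still so for the second after the job is handed in, with the robot touching nothing.
It also fails if it takes over 120 s, if anything falls off the work surface, if the arm or the gripper's body presses on something with over 40 N, if the wrist force passes 120 N, or if a joint passes its speed limit or range.

## Working session

There is one attempt and no reset: what is moved stays moved. The work goes in short steps, Python scripts to look and compute and a shell command to move; the robot and the scene stay as the last step left them, time stands still between calls to the robot, and variables do not carry over. Pictures are saved under pics/ and viewed, about 12 in all and at most 16, crops included, and the job is handed in when it is done.

```bash
mkdir -p pics; python3 - <<'E'
from bench import ctrl
import cv2,numpy as np
for n in("top","side"):
    d=ctrl.get_image(n); np.savez("pics/%s0.npz"%n,**d); cv2.imwrite("pics/%s0.png"%n,d["color"][:,:,::-1]); print(n,d["K"].round(1).tolist(),d["R"].round(3).tolist(),d["t"].round(3),d["distortion"])
s=ctrl.get_state(); print(s["position"],s["tool_rot"],s["grip_width"],ctrl.grip_depth)
E
```

```text
top [[471.1, 0.0, 286.6], [0.0, 471.1, 214.8], [0.0, 0.0, 1.0]] [[0.024, -0.999, -0.031], [-0.987, -0.019, -0.162], [0.161, 0.035, -0.986]] [0.011 0.504 0.992] [-0.11493944  0.          0.          0.          0.        ]
side [[378.9, 0.0, 279.5], [0.0, 378.9, 208.1], [0.0, 0.0, 1.0]] [[0.999, -0.035, -0.004], [-0.03, -0.776, -0.63], [0.019, 0.629, -0.777]] [-0.511  0.083  0.843] [0.00409 0.      0.      0.      0.     ]
[0.25646795 0.5967341  0.22158655] [-6.33015347e-01 -3.07693375e+00  2.63629957e-03] 1.0014072723833842 0.0187
```

View pics/top0.png

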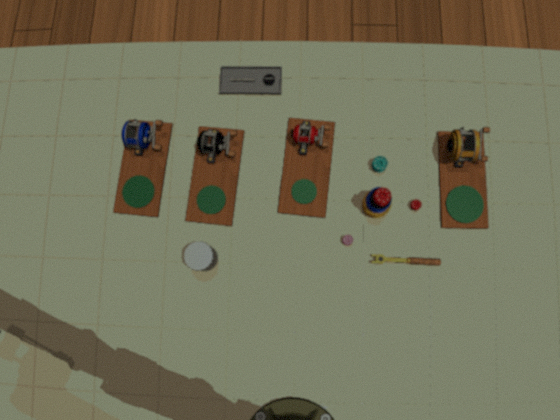

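View pics/side0.png

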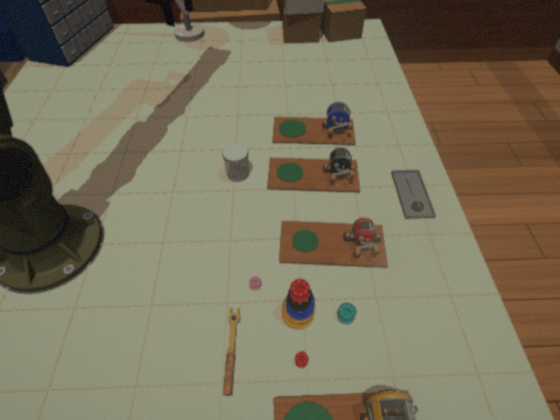

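Top view: the stack is at about (378,198). It could be confused with the small red disc at (415,204), the pink one at (347,240) and the turquoise one at (379,163). The green pads are at: blue (139,192), black (211,200), red (304,192), gold (464,204). I choose the tall stack with the larger red spool on top.

```bash
cat > h.py <<'E'
from bench import ctrl
import cv2,numpy as np
from scipy.spatial.transform import Rotation as Ro
def cloud(d):
    h,w=d["range_z"].shape
    u,v=np.meshgrid(np.arange(w),np.arange(h)); p=np.stack([u,v],-1).reshape(-1,1,2).astype(np.float64)
    n=cv2.undistortPoints(p,d["K"],d["distortion"]).reshape(h,w,2); z=d["range_z"]
    X=np.concatenate([n*z[...,None],z[...,None]],-1)-d["t"]
    return X@d["R"]
def circ(P):  # min enclosing circle of the xy, in mm
    c,r=cv2.minEnclosingCircle((P[:,:2]*1000).astype(np.float32)); return np.round(c,1),round(r,1)
def go(x,y,z,yaw=None):
    s=ctrl.get_state(); R=Ro.from_rotvec(s["tool_rot"]).as_matrix(); p=s["position"]
    a=np.arctan2(R[1,1],R[0,1]); tw=-((np.pi/2 if yaw is None else yaw)-a); tw=(tw+np.pi/2)%np.pi-np.pi/2
    D=np.array([x,y,z])-p
    print("t%.2f"%s["time"],"pos",(p*1e3).round(1),"tool",(R.T@D*1e3).round(1),"twist",round(tw,3),"ytool",R[:,1].round(3),"ztool",R[:,2].round(3),"F",np.round(s["ft_force"],1),"w",round(s["grip_width"]*87,1))
E
python3 - <<'E'
from h import *
for n in("top","side"):
    d=dict(np.load("pics/%s0.npz"%n)); X=cloud(d); hsv=cv2.cvtColor(d["color"],cv2.COLOR_RGB2HSV)
    g=((hsv[...,0]>55)&(hsv[...,0]<90)&(hsv[...,1]>120)).astype(np.uint8)
    k,L,S,C=cv2.connectedComponentsWithStats(g)
    for i in range(1,k):
        if S[i,4]>150:
            P=X[L==i]; P=P[abs(P[:,2]-.011)<.015]; print(n,"pad",C[i].round(),circ(P),P[:,2].mean().round(4),S[i,4])
    for lo,hi in((.1,.125),(.078,.1),(.052,.078)):
      m=(X[...,2]>lo)&(X[...,2]<hi)&(X[...,0]>.3)&(X[...,1]>-.35)&(X[...,1]<-.1)&(X[...,0]<.62)
      P=X[m]; print(n,lo,len(P),circ(P) if len(P) else'',np.median(P,0).round(3) if len(P) else '')
    print(X[::1,::1][(X[...,2]>.15)].shape)
    im=d["color"]; c=(340,160,90,70) if n=="top" else (260,265,80,70)
    cv2.imwrite("pics/c_%s.png"%n,cv2.resize(im[c[1]:c[1]+c[3],c[0]:c[0]+c[2],::-1],None,fx=6,fy=6,interpolation=2))
a=cv2.imread("pics/c_top.png");b=cv2.imread("pics/c_side.png")
cv2.imwrite("pics/c0.png",cv2.resize(np.hstack([a,b]),(794,327)))
go(.5,-.2,.2)
E
```

```text
top pad [138. 191.] (array([557.6, 371.8]), 36.3) 0.0117 646
top pad [211. 199.] (array([541.3, 197.9]), 30.9) 0.0119 394
top 0.1 212 (array([ 538.8, -177.7]), 17.2) [ 0.539 -0.178  0.108]
top 0.078 113 (array([ 539.8, -178.4]), 21.9) [ 0.528 -0.168  0.086]
top 0.052 154 (array([ 541.7, -178.1]), 27.2) [ 0.529 -0.164  0.059]
(969, 3)
side pad [347. 313.] (array([ 632.5, -188.4]), 16.2) 0.0183 177
side 0.1 296 (array([ 540.2, -178.3]), 17.5) [ 0.54  -0.178  0.106]
side 0.078 222 (array([ 541.1, -179.5]), 21.6) [ 0.54  -0.19   0.084]
side 0.052 279 (array([ 542.5, -179.4]), 26.7) [ 0.543 -0.193  0.058]
(6933, 3)
t0.10 pos [256.5 596.7 221.6] tool [-538.3 -635.9   22.7] twist -0.406 ytool [ 0.395  0.919 -0.002] ztool [-0.001 -0.002 -1.   ] F [-0.7  0.9  0.2] w 87.1
```

View pics/c0.png

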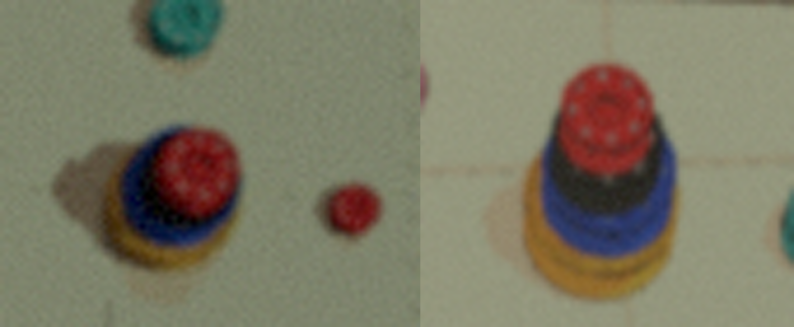

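The crop shows the stack (red, black, blue, gold from the top) at (540,-178) mm, with the smaller red decoy off to its right. Next I refine the pads and the stands' directions.

```bash
python3 - <<'E'
from h import *
for n in("top","side"):
    d=dict(np.load("pics/%s0.npz"%n)); X=cloud(d); im=cv2.GaussianBlur(d["color"],(3,3),0).astype(int); r,g,b=im[...,0],im[...,1],im[...,2]
    m=((g>1.35*r)&(g>1.12*b)&(g>25)).astype(np.uint8)
    wood=((r>1.35*g)&(X[...,0]>.4)&(X[...,0]<.85)&(X[...,2]<.02)&(X[...,2]>.002))
    k,L,S,C=cv2.connectedComponentsWithStats(m)
    for i in range(1,k):
        if S[i,4]>150:
            P=X[L==i]; P=P[(abs(P[:,2]-.011)<.015)&(P[:,0]<.62)]
            if len(P)<100: continue
            c,rad=circ(P); pts=(P[:,:2]*1000).astype(np.float32); e=cv2.fitEllipse(cv2.convexHull(pts))
            W=X[wood]; W=W[abs(W[:,1]*1000-c[1])<75]
            print(n,C[i].round(),c,rad,"ell",np.round(e[0],1),np.round(e[1],1),"mean",P.mean(0).round(4),"board",[np.round(q,1) for q in cv2.minAreaRect((W[:,:2]*1000).astype(np.float32))])
    for nm,(x,y) in dict(can=(.45,.22)).items():
        Q=X[(X[...,2]>.06)&(X[...,2]<.09)&(X[...,0]<.5)&(X[...,0]>.3)&(X[...,1]>.1)&(X[...,1]<.3)]; print("can",circ(Q))
E
```

```text
top [138. 191.] [558.2 370.8] 37.6 ell [558.2 370.8] [72.3 74.2] mean [0.558  0.3709 0.0117] board [array([617.3, 365.3]), array([107.1, 224.9]), np.float64(85.3)]
top [304. 191.] [564.4 -13.8] 27.4 ell [564.2 -13.9] [53.  53.9] mean [ 0.5643 -0.0141  0.0123] board [array([623.6, -19.2]), array([106.1, 225.9]), np.float64(84.8)]
top [211. 199.] [541.2 198. ] 32.2 ell [541.6 197.6] [62.3 62.9] mean [0.5415 0.1976 0.012 ] board [array([601.2, 192.5]), array([106.5, 226.2]), np.float64(85.1)]
top [464. 204.] [ 542.2 -381. ] 42.6 ell [ 542.3 -381.2] [82.6 84.5] mean [ 0.542  -0.3808  0.0123] board [array([ 559.4, -377.7]), array([122.2, 315.7]), np.float64(86.0)]
can (array([408. , 205.6]), 31.6)
side [292. 128.] [560.1 370.8] 35.3 ell [560.1 370.3] [68.6 69.3] mean [0.5602 0.37   0.0106] board [array([619.4, 362.7]), array([106.7, 223. ]), np.float64(85.0)]
side [289. 172.] [544.8 197.5] 32.2 ell [543.7 197.1] [60.2 63.1] mean [0.5435 0.1968 0.0106] board [array([603., 190.]), array([108.1, 224.2]), np.float64(84.7)]
side [305. 240.] [566.9 -15.2] 27.0 ell [566.7 -15.1] [51.5 53. ] mean [ 0.5664 -0.0153  0.0106] board [array([625.2, -21.7]), array([107.3, 223.9]), np.float64(84.9)]
side [308. 413.] [ 544.  -362.4] 36.6 ell [ 544.3 -354.9] [27.6 77.4] mean [ 0.5447 -0.3542  0.0108] board [array([ 546.5, -340.7]), array([ 59.5, 289.2]), np.float64(80.1)]
can (array([410.3, 203.8]), 32.6)
```

```bash
python3 -m inch '[[0.3,-50,-40,0,-0.15],[0.3,-50,-40,0,-0.15],[0.3,-50,-40,0,-0.1],[0.3,-50,-40,0,0],[0.3,-50,-40,0,0]]' 10; python3 -c "
from h import *
go(.540,-.178,.15)"
```

```text
time: 0.72
position: [0.4639, 0.3707, 0.2181]
tool_rot: [0.034, -3.136, 0.005]
ft_force: [1.6, 0.5, 0.3]
grip_width: 0.661
t0.72 pos [463.9 370.7 218.1] tool [ -64.6 -550.1   69.3] twist 0.022 ytool [-0.022  1.    -0.003] ztool [-0.005 -0.003 -1.   ] F [1.6 0.5 0.3] w 57.5
```

```bash
python3 -m inch '[[-0.05,-7,-61,0,0],[-0.05,-7,-61,0,0],[-0.05,-7,-61,0,0.02],[-0.05,-7,-61,0,0],[-0.05,-7,-61,0,0]]' >/dev/null; python3 -m inch '[[-0.05,-7,-60,0,0],[-0.05,-7,-60,0,0],[-0.05,-7,-60,10,0],[-0.05,-5,-50,20,0],[-0.05,0,-5,0,0]]'; python3 -c "
from h import *
go(.540,-.178,.087)"
```

```text
time: 1.98
position: [0.5273, -0.1872, 0.186]
tool_rot: [-0.015, -3.135, 0.01]
ft_force: [0.0, 0.3, -0.2]
grip_width: 0.477
t1.98 pos [ 527.3 -187.2  186. ] tool [-13.3   9.9  98.8] twist -0.009 ytool [ 0.009  1.    -0.007] ztool [-0.007 -0.006 -1.   ] F [ 0.   0.3 -0.2] w 41.5
```

```bash
python3 -m inch '[[0.1,-7,5,20,-0.009],[0.1,-6,5,20,0],[0.1,0,0,10,0],[0.1,0,0,0,0]]' ; python3 -c "
from h import *
go(.540,-.178,.0875)"
```

```text
time: 2.48
position: [0.5412, -0.1704, 0.1313]
tool_rot: [0.012, -3.133, 0.004]
ft_force: [0.2, 0.4, 0.5]
grip_width: 0.551
t2.48 pos [ 541.2 -170.4  131.3] tool [ 0.9 -7.5 43.8] twist 0.008 ytool [-0.008  1.    -0.003] ztool [-0.009 -0.003 -1.   ] F [0.2 0.4 0.5] w 47.9
```

```bash
python3 -m inch '[[0.1,1,-7.5,0,0],[0.1,0,0,0,0]]' >/dev/null;python3 -c "
from h import *
go(.540,-.178,.0875)";  python3 -m inch '[[0.1,0,0,15,0],[0.1,0,0,0,0]]' >/dev/null;python3 -c "
from h import *
go(.540,-.178,.0875)"
```

```text
t2.73 pos [ 540.8 -177.8  132.2] tool [ 0.5 -0.  44.7] twist 0.009 ytool [-0.009  1.    -0.003] ztool [-0.007 -0.003 -1.   ] F [-0.8  0.7  0.3] w 47.8
t2.98 pos [ 540.9 -178.2  116.9] tool [ 0.7  0.3 29.4] twist 0.009 ytool [-0.009  1.    -0.003] ztool [-0.006 -0.003 -1.   ] F [-0.2  0.9 -1. ] w 47.9
```

```bash
python3 -m inch '[[0.1,0,0,15,0],[0.1,0,0,14,0],[0.1,0,0,0,0]]' >/dev/null;python3 -c "
from h import *
go(.540,-.178,.0875)
cv2.imwrite('pics/g1.png',cv2.resize(ctrl.get_image('side')['color'][240:340,230:370,::-1],None,fx=5,fy=5))"
```

```text
t3.35 pos [ 540.2 -178.1   85.2] tool [ 0.3  0.1 -2.3] twist 0.008 ytool [-0.008  1.    -0.003] ztool [-0.007 -0.003 -1.   ] F [0.6 0.9 1.3] w 47.9
```

View pics/g1.png

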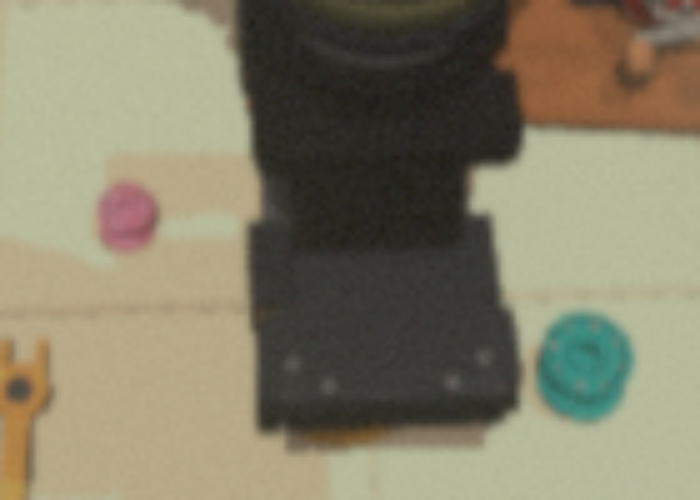

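The gripper hides the stack and nothing nearby is disturbed. I raise 2 mm, grip, then lift.

```bash
python3 -m inch '[[0.1,0,0,-2,0],[-0.2,0,0,0,0],[-0.4,0,0,0,0],[-0.6,0,0,0,0],[-0.6,0,0,0,0]]' 12; python3 -c "
from h import *
go(.540,-.178,.0875)"; python3 -m inch '[[-0.6,0,0,0,0],[-0.6,0,0,-5,0],[-0.6,0,0,-15,0],[-0.6,0,0,-40,0],[-0.6,0,0,-20,0]]'
```

```text
time: 4.03
position: [0.5417, -0.1785, 0.0894]
tool_rot: [0.014, -3.138, 0.005]
ft_force: [0.8, -0.8, -1.5]
grip_width: 0.389
t4.03 pos [ 541.7 -178.5   89.4] tool [1.7 0.5 1.9] twist 0.009 ytool [-0.009  1.    -0.003] ztool [-0.003 -0.003 -1.   ] F [ 0.8 -0.8 -1.5] w 33.9
time: 4.65
position: [0.5411, -0.1782, 0.1724]
tool_rot: [0.013, -3.136, 0.005]
ft_force: [0.3, 0.1, -0.9]
grip_width: 0.385
```

```bash
python3 -m inch '[[-0.6,-8,54,0,0],[-0.6,-8,54,0,0],[-0.6,-8,54,0,0],[-0.6,0,0,0,0]]'; python3 - <<'E'
from h import *
go(.5655,-.0145,.05)
d=ctrl.get_image('side');t=ctrl.get_image('top')
p=np.vstack([cv2.resize(d['color'][190:330,240:400],(480,420))])
q=cv2.resize(t['color'][140:280,280:440],(480,420))
cv2.imwrite('pics/l1.png',cv2.resize(np.hstack([p,q])[:,:,::-1],(800,350)))
X=cloud(d);m=(abs(X[...,0]-.54)<.06)&(abs(X[...,1]+.178)<.06)&(X[...,2]>.07)&(X[...,2]<.1)
print(circ(X[m]),X[m][:,2].max()); X=cloud(t);m=(abs(X[...,0]-.54)<.06)&(abs(X[...,1]+.178)<.06)&(X[...,2]>.075)&(X[...,2]<.1);print(circ(X[m]))
E
```

```text
time: 5.15
position: [0.568, -0.0133, 0.1799]
tool_rot: [-0.007, 3.135, -0.005]
ft_force: [-0.8, -0.4, 0.1]
grip_width: 0.38
t5.15 pos [568.  -13.3 179.9] tool [  3.3  -0.8 129.9] twist 0.004 ytool [-0.004  1.    -0.003] ztool [ 0.006 -0.003 -1.   ] F [-0.8 -0.4  0.1] w 33.1
(array([ 541.5, -178.9]), 22.3) 0.08646130947131887
(array([ 539.9, -178.1]), 21.8)
```

View pics/l1.png

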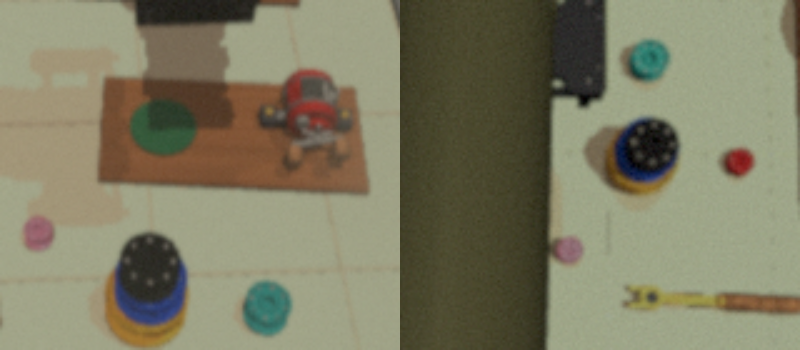

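The stack below is undisturbed and the black top flange is exposed. The red spool is in the grip (width 33 mm). Lowering it now.

```bash
python3 -m inch '[[-0.6,0,-1,40,0],[-0.6,0,0,40,0],[-0.6,0,0,30,0],[-0.6,0,0,5,0],[-0.6,0,0,0,0]]'; python3 -c "
from h import *
go(.567,-.0145,.0155)"
```

```text
time: 5.88
position: [0.5705, -0.0323, 0.0671]
tool_rot: [0.027, 3.128, -0.015]
ft_force: [0.1, -0.6, 0.6]
grip_width: 0.388
t5.88 pos [570.5 -32.3  67.1] tool [ 4.5 18.2 51.3] twist -0.017 ytool [ 0.017  1.    -0.01 ] ztool [ 0.013 -0.01  -1.   ] F [ 0.1 -0.6  0.6] w 33.7
```

```bash
python3 -m inch '[[-0.6,4,18,0,-0.017],[-0.6,0,0,12,0],[-0.6,0,0,12,0],[-0.6,0,0,0,0]]'>/dev/null; python3 -c "
from h import *
go(.567,-.0145,.0155)"
```

```text
t6.38 pos [569.1 -12.8  44.6] tool [ 2.6 -1.5 29. ] twist 0.001 ytool [-0.001  1.    -0.009] ztool [ 0.018 -0.009 -1.   ] F [-0.5 -0.1 -0.5] w 33.9
```

```bash
python3 -m inch '[[-0.6,2.5,-1.5,5,0],[-0.6,0,0,10,0],[-0.6,0,0,7,0],[-0.6,0,0,0,0]]'>/dev/null; python3 -c "
from h import *
go(.567,-.0145,.0155)"; python3 -m inch '[[-0.6,0,0,3,0],[-0.6,0,0,0,0]]'; python3 -c "
from h import *
go(.567,-.0145,.0155)"
```

```text
t6.88 pos [566.7 -15.3  20.7] tool [-0.2  0.9  5.2] twist 0.001 ytool [-0.001  1.    -0.009] ztool [ 0.018 -0.009 -1.   ] F [ 0.1 -1.1  0.7] w 33.6
time: 7.12
position: [0.5669, -0.0154, 0.0177]
tool_rot: [-0.001, 3.123, -0.015]
ft_force: [-0.3, -0.0, -0.1]
grip_width: 0.388
t7.12 pos [566.9 -15.4  17.7] tool [-0.   0.9  2.1] twist 0.0 ytool [-0.     1.    -0.009] ztool [ 0.018 -0.009 -1.   ] F [-0.3 -0.  -0.1] w 33.7
```

Lower in 1 mm steps, watching the force.

```bash
for i in 1 2 ; do python3 -m inch '[[-0.6,0,0,1,0],[-0.6,0,0,0,0]]' | egrep 'pos|ft'; done
```

```text
position: [0.5673, -0.0154, 0.017]
ft_force: [0.1, 0.0, 0.2]
position: [0.5678, -0.0153, 0.0163]
ft_force: [0.3, -0.6, -0.7]
```

```bash
for i in 1 2 3 ; do python3 -m inch '[[-0.6,0,0,1,0],[-0.6,0,0,0,0]]' | egrep 'pos|ft'; done
```

```text
position: [0.5682, -0.0154, 0.016]
ft_force: [-0.3, 0.5, 0.5]
position: [0.5682, -0.0154, 0.016]
ft_force: [-0.9, 0.8, 0.3]
position: [0.5682, -0.0154, 0.016]
ft_force: [-1.4, -0.3, 1.9]
```

The descent has stopped at z = 16 mm, as expected, so the spool is in contact. Release, rise, and look.

```bash
python3 -m inch '[[-0.15,0,0,0,0],[-0.1,0,0,0,0],[0.05,0,0,0,0],[0.1,0,0,-15,0],[0.1,0,0,-30,0]]'|grep grip; python3 -m inch '[[0.2,0,-10,-50,0],[0.2,2,-40,-50,0],[0.2,5,-40,0,0],[0.2,7,-40,0,0],[0.2,7,-35,0,0]]'; python3 - <<'E'
from h import *
go(.5405,-.1785,.0615)
d=ctrl.get_image('side');X=cloud(d)
P=X[(abs(X[...,0]-.566)<.04)&(abs(X[...,1]+.0145)<.04)&(X[...,2]>.027)&(X[...,2]<.06)];print(circ(P),np.percentile(P[:,2],90))
cv2.imwrite('pics/p1.png',cv2.resize(d['color'][190:330,220:400,::-1],None,fx=3,fy=3))
E
```

```text
grip_width: 0.544
time: 9.62
position: [0.5466, -0.1794, 0.1716]
tool_rot: [-0.013, 3.114, -0.013]
ft_force: [-0.1, 0.1, -0.3]
grip_width: 0.601
t9.62 pos [ 546.6 -179.4  171.6] tool [  9.1   1.9 109.9] twist 0.008 ytool [-0.008  1.    -0.009] ztool [ 0.028 -0.008 -1.   ] F [-0.1  0.1 -0.3] w 52.2Traceback (most recent call last):
  File "<stdin>", line 4, in <module>
    return _quantile_unchecked(
        a, q, axis, out, overwrite_input, method, keepdims, weights)
    return _ureduce(a,
                    func=_quantile_ureduce_func,
    ...<5 lines>...
                    overwrite_input=overwrite_input,
                    method=method)
    r = func(a, **kwargs)
    result = _quantile(arr,
                       quantiles=q,
    ...<2 lines>...
                       out=out,
                       weights=wgt)
    slices_having_nans = np.isnan(arr[-1, ...])
                                  ~~~^^^^^^^^^
IndexError: index -1 is out of bounds for axis 0 with size 0
```

```bash
python3 - <<'E'
from h import *
d=ctrl.get_image('side');t=ctrl.get_image('top')
for q in(d,t):
    X=cloud(q);P=X[(abs(X[...,0]-.566)<.05)&(abs(X[...,1]+.0145)<.05)&(X[...,2]<.06)];print(len(P),P[P[:,2]>.027].shape)
cv2.imwrite('pics/p1.png',np.hstack([cv2.resize(q['color'],(400,300))for q in(d,t)])[:,:,::-1])
E
```

```text
3 (0, 3)
1865 (192, 3)
```

View pics/p1.png

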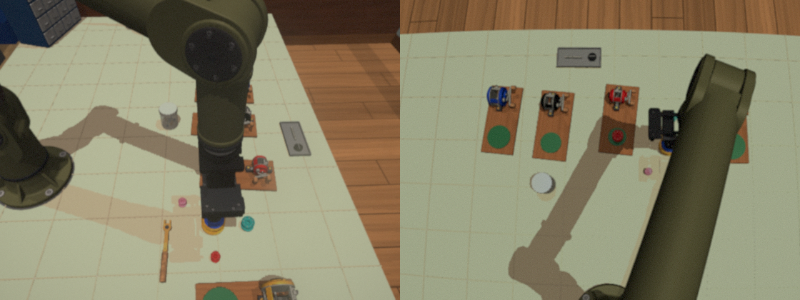

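Both views show the red spool standing on the red pad (top view, (618,137)). I measure it, then line up over black.

```bash
cat >> h.py <<'E'
def spool(n,x,y,zlo,zhi,r=.045):
    X=cloud(ctrl.get_image(n));P=X[(abs(X[...,0]-x)<r)&(abs(X[...,1]-y)<r)&(X[...,2]>zlo)&(X[...,2]<zhi)]
    print(n,len(P),circ(P) if len(P) else '', np.median(P[:,2]).round(4) if len(P) else '')
E
python3 -c "
from h import *
spool('top',.566,-.0145,.028,.05)"
python3 -m inch '[[0.3,9,2,20,0.008],[0.3,0,0,20,0],[0.3,0,0,20,0],[0.3,0,0,0,0]]' >/dev/null; python3 -c "
from h import *
go(.5405,-.1785,.0625)"
```

```text
top 190 (array([565. , -16.2]), 17.9) 0.0346
t10.32 pos [ 541.3 -169.3  110.6] tool [ 2.3 -9.  48.1] twist 0.008 ytool [-0.008  1.    -0.004] ztool [ 0.029 -0.004 -1.   ] F [-0.3  0.1  0. ] w 56.6
```

Red is at (565,-16.2), 2 mm from the pad centre, with its top at 35 mm: good. Next is black.

```bash
python3 -m inch '[[0.3,2,-9,0,0.008],[0.3,0,0,10,0],[0.3,0,0,10,0],[0.3,0,0,0,0]]' >/dev/null; python3 -c "
from h import *
go(.5405,-.1785,.0625)"
```

```text
t10.82 pos [ 541.8 -178.    91.7] tool [ 2.2 -0.4 29.2] twist 0.002 ytool [-0.002  1.    -0.004] ztool [ 0.032 -0.004 -0.999] F [-0.3  0.4 -0.8] w 56.5
```

```bash
python3 -m inch '[[0.3,1,0,12,0],[0.3,0,0,12,0],[0.3,0,0,4,0],[0.3,0,0,0,0]]' >/dev/null; python3 -c "
from h import *
go(.5405,-.1785,.0625)"
```

```text
t11.32 pos [ 541.4 -178.    61.3] tool [ 0.9 -0.5 -1.2] twist 0.002 ytool [-0.002  1.    -0.004] ztool [ 0.031 -0.004 -1.   ] F [-0.6 -0.9  0.1] w 56.6
```

```bash
python3 -m inch '[[0.3,0,-0.5,-1,0],[0.1,0,0,0,0],[-0.1,0,0,0,0],[-0.4,0,0,0,0],[-0.4,0,0,0,0]]' 12; python3 -m inch '[[-0.4,0,0,0,0],[-0.4,0,0,-5,0],[-0.4,0,0,-15,0],[-0.4,0,0,-30,0],[-0.4,0,0,-30,0]]';python3 -m inch '[[-0.4,0,0,-20,0],[-0.4,0,0,0,0]]'; python3 -c "
from h import *
go(.5435,.1975,.15)"
```

```text
time: 11.95
position: [0.5421, -0.1787, 0.0633]
tool_rot: [-0.003, 3.108, -0.007]
ft_force: [-0.2, -0.8, -1.4]
grip_width: 0.497
time: 12.58
position: [0.5378, -0.1781, 0.1453]
tool_rot: [-0.002, 3.113, -0.006]
ft_force: [0.3, 0.5, -1.5]
grip_width: 0.491
time: 12.82
position: [0.5392, -0.179, 0.1708]
tool_rot: [-0.001, 3.105, -0.008]
ft_force: [0.3, 0.2, 0.0]
grip_width: 0.489
t12.82 pos [ 539.2 -179.   170.8] tool [ -3.8 376.6  19.1] twist 0.001 ytool [-0.001  1.    -0.005] ztool [ 0.036 -0.005 -0.999] F [0.3 0.2 0. ] w 42.5
```

```bash
python3 -m inch '[[-0.4,0,30,0,0],[-0.4,-1,55,0,0],[-0.4,-1,55,0,0],[-0.4,0,55,0,0],[-0.4,0,55,0,0]]' >/dev/null;python3 -m inch '[[-0.4,0,50,0,0],[-0.4,0,40,0,0],[-0.4,0,20,0,0],[-0.4,0,0,0,0],[-0.4,0,0,0,0]]'; python3 -c "
from h import *
go(.544,.1975,.05)
spool('side',.541,-.1785,.05,.07)"
```

```text
time: 14.08
position: [0.5393, 0.1862, 0.1638]
tool_rot: [0.01, 3.11, -0.016]
ft_force: [1.2, 0.2, -0.4]
grip_width: 0.494
t14.07 pos [539.3 186.2 163.8] tool [ -1.   12.5 113.7] twist -0.007 ytool [ 0.007  1.    -0.01 ] ztool [ 0.031 -0.01  -0.999] F [ 1.2  0.2 -0.4] w 43.0
side 629 (array([ 542.9, -179.2]), 27.1) 0.0564
```

```bash
python3 -m inch '[[-0.4,-1,12,20,-0.007],[-0.4,0,0,25,0],[-0.4,0,0,25,0],[-0.4,0,0,20,0],[-0.4,0,0,0,0]]' >/dev/null; python3 -c "
from h import *
go(.544,.1975,.018)"
```

```text
t14.75 pos [543.1 193.6  66.5] tool [ 0.6  4.4 48.4] twist -0.007 ytool [ 0.007  1.    -0.011] ztool [ 0.029 -0.012 -1.   ] F [ 0.9 -0.4 -0.6] w 42.7
```

```bash
python3 -m inch '[[-0.4,0,4.5,0,-0.007],[-0.4,1,0,20,0],[-0.4,1,0,15,0],[-0.4,0,0,8,0],[-0.4,0,0,0,0]]' >/dev/null; python3 -c "
from h import *
go(.544,.1975,.0163)"
```

```text
t15.38 pos [544.9 199.6  24.7] tool [ 1.2 -2.1  8.4] twist 0.001 ytool [-0.001  1.    -0.009] ztool [ 0.034 -0.009 -0.999] F [ 0.4  0.1 -1. ] w 42.6
```

```bash
python3 -m inch '[[-0.4,1,-2,3,0],[-0.4,0,0,2,0],[-0.4,0,0,0,0]]' |grep pos; for i in 1 2 3 4 5; do python3 -m inch '[[-0.4,0,0,1,0],[-0.4,0,0,0,0]]' | egrep 'pos|ft'; done
```

```text
position: [0.5451, 0.1977, 0.0207]
position: [0.5454, 0.1979, 0.02]
ft_force: [-0.2, -0.6, 0.1]
position: [0.5455, 0.198, 0.0191]
ft_force: [-0.6, 0.1, -1.0]
position: [0.5455, 0.1979, 0.0179]
ft_force: [1.3, -0.5, 0.2]
position: [0.5455, 0.198, 0.0169]
ft_force: [-0.2, 0.7, -0.3]
position: [0.5457, 0.1979, 0.0161]
ft_force: [-0.5, -0.2, -0.0]
```

```bash
for i in 1 2; do python3 -m inch '[[-0.4,0,0,1,0],[-0.4,0,0,0,0]]' | egrep 'pos|ft'; done
```

```text
position: [0.5458, 0.198, 0.0162]
ft_force: [0.1, 0.1, -0.2]
position: [0.546, 0.1981, 0.0161]
ft_force: [-1.1, -0.1, 0.6]
```

Contact at 16.1 mm. Release and retreat.

```bash
python3 -m inch '[[0.05,0,0,0,0],[0.15,0,0,0,0],[0.3,0,0,0,0],[0.3,0,0,-15,0],[0.3,0,0,-30,0]]'|grep grip; python3 -m inch '[[0.5,0,0,-50,0],[0.5,0,-40,-40,0],[0.5,0,-55,0,0],[0.5,0,-55,0,0],[0.5,0,-55,0,0]]'>/dev/null; python3 -m inch '[[0.5,0,-50,0,0],[0.5,0,-50,0,0],[0.5,0,-40,0,0],[0.5,0,-20,0,0],[0.5,0,0,0,0]]'; python3 -c "
from h import *
go(.5415,-.179,.036)
spool('top',.543,.1975,.028,.05)"
```

```text
grip_width: 0.646
time: 19.38
position: [0.545, -0.1768, 0.1708]
tool_rot: [-0.003, 3.086, -0.006]
ft_force: [0.0, -0.5, 0.5]
grip_width: 0.75
t19.38 pos [ 545.  -176.8  170.8] tool [ 11.   -1.6 134.4] twist 0.002 ytool [-0.002  1.    -0.004] ztool [ 0.056 -0.004 -0.998] F [ 0.  -0.5  0.5] w 65.3
top 297 (array([543.8, 197.9]), 22.2) 0.0369
```

Black is at (543.8,197.9), 1 mm from the pad centre, with its top at 37 mm: good. Tool tilt is creeping, but only within the plane of the pads, so I watch it. Next is blue.

```bash
python3 -m inch '[[0.7,11,-1.5,20,0],[0.7,0,0,30,0],[0.7,0,0,30,0],[0.7,0,0,10,0],[0.7,0,0,0,0]]' >/dev/null; python3 -c "
from h import *
go(.5415,-.179,.036)"
```

```text
t20.05 pos [ 542.5 -167.8   80.9] tool [  3.9 -11.3  44.7] twist 0.015 ytool [-0.015  1.     0.001] ztool [ 0.06   0.002 -0.998] F [-0.3 -0.2 -0.2] w 74.0
```

```bash
python3 -m inch '[[0.7,3.5,-11,0,0.015],[0.7,0,0,8,0],[0.7,0,0,8,0],[0.7,0,0,0,0]]' >/dev/null; python3 -c "
from h import *
go(.5415,-.179,.0355)"
```

```text
t20.55 pos [ 541.9 -179.9   66.6] tool [ 2.5  0.9 31. ] twist -0.001 ytool [0.001 1.    0.002] ztool [ 0.065  0.002 -0.998] F [ 0.1  0.8 -0.9] w 74.1
```

```bash
G='from h import *
go(.5415,-.179,.0355)'; python3 -m inch '[[0.7,0,0,0,0],[0.7,0,0,0,0],[0.7,0,0,0,0],[0.7,0,0,0,0],[0.7,0,0,0,0]]' >/dev/null; python3 -c "$G"; python3 -m inch '[[0.7,2,0,10,0],[0.7,0,0,8,0],[0.7,0,0,6,0],[0.7,0,0,0,0]]' >/dev/null; python3 -c "$G"
```

```text
t21.18 pos [ 542.4 -179.7   67.1] tool [ 2.9  0.7 31.4] twist -0.0 ytool [0.    1.    0.002] ztool [ 0.066  0.002 -0.998] F [-0.1  0.8  0.2] w 74.0
t21.68 pos [ 541.3 -179.5   40.5] tool [0.1 0.5 5. ] twist -0.0 ytool [0.    1.    0.002] ztool [ 0.064  0.002 -0.998] F [ 0.1 -0.1  0.4] w 73.9
```

```bash
python3 -m inch '[[0.7,0,0,4,0],[0.7,0,0.5,0,0],[0.5,0,0,0,0],[0.3,0,0,0,0],[0.1,0,0,0,0]]' 14; python3 -m inch '[[-0.1,0,0,0,0],[-0.1,0,0,0,0],[-0.1,0,0,-5,0],[-0.1,0,0,-12,0],[-0.1,0,0,-25,0]]';python3 -m inch '[[-0.1,0,0,-30,0],[-0.1,0,0,-30,0],[-0.1,0,0,-25,0],[-0.1,0,0,-8,0],[-0.1,0,0,0,0]]'; python3 -c "
from h import *
go(.561,.371,.15)"
```

```text
time: 22.3
position: [0.5421, -0.179, 0.0368]
tool_rot: [0.0, 3.076, 0.003]
ft_force: [-0.2, -0.6, -0.2]
grip_width: 0.623
time: 22.92
position: [0.5375, -0.1787, 0.0787]
tool_rot: [0.001, 3.081, 0.003]
ft_force: [1.3, -0.9, -0.8]
grip_width: 0.607
time: 23.55
position: [0.5325, -0.18, 0.1797]
tool_rot: [0.003, 3.074, 0.002]
ft_force: [0.2, 0.6, -0.7]
grip_width: 0.604
t23.55 pos [ 532.5 -180.   179.7] tool [-25.5 551.   32.4] twist -0.002 ytool [0.002 1.    0.002] ztool [ 0.068  0.001 -0.998] F [ 0.2  0.6 -0.7] w 52.5
```

```bash
python3 -m inch '[[-0.1,-2,30,0,0],[-0.1,-3,55,0,0],[-0.1,-3,58,0,0],[-0.1,-3,58,0,0],[-0.1,-3,58,0,0]]' >/dev/null;python3 -m inch '[[-0.1,-3,58,0,0],[-0.1,-3,58,0,0],[-0.1,-3,58,0,0],[-0.1,-2,45,0,0],[-0.1,0,30,0,0]]'>/dev/null;python3 -m inch '[[-0.1,0,20,0,0],[-0.1,0,0,0,0],[-0.1,0,0,0,0]]'; python3 -c "
from h import *
go(.560,.371,.05)
spool('side',.541,-.1785,.022,.05)
spool('top',.541,-.1785,.022,.05)"
```

```text
time: 25.18
position: [0.5535, 0.3584, 0.1625]
tool_rot: [0.013, 3.096, -0.016]
ft_force: [-0.0, -0.1, -1.1]
grip_width: 0.604
t25.18 pos [553.5 358.4 162.5] tool [ -1.3  13.8 112.5] twist -0.009 ytool [ 0.009  1.    -0.01 ] ztool [ 0.045 -0.011 -0.999] F [-0.  -0.1 -1.1] w 52.5
side 844 (array([ 540.5, -179.4]), 32.0) 0.0283
top 627 (array([ 539.6, -178.3]), 32.2) 0.0298
```

```bash
python3 -m inch '[[-0.1,0,12,15,-0.009],[-0.1,0,1,20,0],[-0.1,0,1,20,0],[-0.1,0,0,15,0],[-0.1,0,0,0,0]]' >/dev/null; python3 -c "
from h import *
go(.560,.371,.0175)"
```

```text
t25.90 pos [557.  369.4  86.3] tool [-0.   2.4 68.9] twist -0.003 ytool [ 0.003  1.    -0.012] ztool [ 0.044 -0.012 -0.999] F [-0.1  0.5 -0.9] w 52.6
```

```bash
python3 -m inch '[[-0.1,0,2,15,0],[-0.1,0,0,15,0],[-0.1,0,0,15,0],[-0.1,0,0,8,0],[-0.1,0,0,0,0]]' >/dev/null; python3 -c "
from h import *
go(.560,.371,.0175)"
```

```text
t26.52 pos [560.  371.1  30.1] tool [ 0.5  0.  12.6] twist -0.003 ytool [ 0.003  1.    -0.012] ztool [ 0.044 -0.012 -0.999] F [ 0.4 -0.5 -0.9] w 52.9
```

```bash
python3 -m inch '[[-0.1,0,0,5,0],[-0.1,0,0,3,0],[-0.1,0,0,0,0]]' |grep pos; for i in 1 2 3 4 5 6; do python3 -m inch '[[-0.1,0,0,1,0],[-0.1,0,0,0,0]]' | egrep 'pos|ft'; done
```

```text
position: [0.5611, 0.3716, 0.0228]
position: [0.5614, 0.3718, 0.0223]
ft_force: [-0.5, -0.7, -1.2]
position: [0.5616, 0.3719, 0.0215]
ft_force: [-0.3, 0.1, 0.2]
position: [0.5616, 0.3719, 0.0204]
ft_force: [-0.0, -0.4, -0.7]
position: [0.5617, 0.3719, 0.0193]
ft_force: [-0.7, -0.0, -0.7]
position: [0.5618, 0.3719, 0.0183]
ft_force: [0.2, -0.2, 0.0]
position: [0.5618, 0.3719, 0.0183]
ft_force: [0.0, -0.4, 0.1]
```

```bash
for i in 1 2 3; do python3 -m inch '[[-0.1,0,0,1.5,0],[-0.1,0,0,0,0]]' | egrep 'pos|ft|rot'; done
```

```text
position: [0.5619, 0.372, 0.0182]
tool_rot: [0.004, 3.094, -0.014]
ft_force: [-0.7, 0.4, 0.9]
position: [0.562, 0.372, 0.0182]
tool_rot: [0.004, 3.094, -0.014]
ft_force: [-1.4, -0.7, 1.1]
position: [0.562, 0.3721, 0.0181]
tool_rot: [0.004, 3.095, -0.013]
ft_force: [-0.7, -0.6, 1.8]
```

```bash
python3 -m inch '[[0.3,0,0,0,0],[0.4,0,0,0,0],[0.5,0,0,0,0],[0.5,0,0,-12,0],[0.5,0,0,-25,0]]'|grep grip; python3 -m inch '[[0.7,0,0,-30,0],[0.9,0,0,-30,0],[0.9,0,-30,-20,0],[0.9,2,-55,0,0],[0.9,2,-58,0,0]]'>/dev/null; python3 -m inch '[[0.9,3,-58,0,0],[0.9,3,-58,0,0],[0.9,3,-58,0,0],[0.9,3,-58,0,0],[0.9,3,-58,0,0]]'>/dev/null;python3 -m inch '[[0.9,0,-40,0,0],[0.9,0,-25,0,0],[0.9,0,-10,0,0],[0.9,0,0,0,0]]';  python3 -c "
from h import *
go(.5405,-.179,.015)
spool('top',.559,.371,.028,.05)
spool('side',.559,.371,.028,.05)"
```

```text
grip_width: 0.75
time: 31.52
position: [0.5409, -0.148, 0.153]
tool_rot: [0.002, 3.073, -0.0]
ft_force: [0.6, 0.8, -0.5]
grip_width: 0.951
t31.52 pos [ 540.9 -148.   153. ] tool [  9.9 -31.  137.6] twist -0.001 ytool [ 0.001  1.    -0.   ] ztool [ 0.069 -0.    -0.998] F [ 0.6  0.8 -0.5] w 82.7
top 436 (array([562.7, 370.7]), 29.3) 0.0385
side 0
```

Blue is on its pad, about 3 mm off centre against a 12 mm margin, with its top at 39 mm. Next is gold.

```bash
python3 -m inch '[[0.9,5,-31,10,0],[0.9,0,-4,20,0],[0.9,0,-2,25,0],[0.9,0,0,15,0],[0.9,0,0,0,0]]' >/dev/null; python3 -c "
from h import *
go(.5405,-.179,.015)"
```

```text
t32.25 pos [ 543.9 -174.9   81. ] tool [ 8.1 -4.3 65.6] twist 0.015 ytool [-0.015  1.     0.004] ztool [ 0.07   0.005 -0.998] F [ 0.6 -0.9  0.5] w 82.6
```

```bash
python3 -m inch '[[0.9,6,-4.5,10,0.015],[0.9,0,0,15,0],[0.9,0,0,10,0],[0.9,0,0,0,0]]' >/dev/null; python3 -c "
from h import *
go(.5405,-.179,.010)"
```

```text
t32.75 pos [ 541.4 -178.9   44.8] tool [ 3.4 -0.3 34.6] twist -0.0 ytool [0.    1.    0.005] ztool [ 0.072  0.005 -0.997] F [-1.   0.2  0.3] w 82.9
```

```bash
python3 -m inch '[[0.9,2,0,10,0],[0.9,1,0,10,0],[0.9,0,0,9,0],[0.9,0,0,0,0]]' >/dev/null; python3 -c "
from h import *
go(.5405,-.179,.010)"
```

```text
t33.25 pos [ 540.7 -178.8   13.8] tool [ 0.4 -0.3  3.7] twist -0.0 ytool [0.    1.    0.005] ztool [ 0.073  0.005 -0.997] F [ 0.2 -0.4  1.3] w 83.1
```

```bash
python3 -m inch '[[0.9,0,0,4,0],[0.7,0,0,0,0],[0.5,0,0,0,0],[0.3,0,0,0,0],[0.2,0,0,0,0]]' 18; python3 -m inch '[[0.2,0,0,0,0],[0.2,0,0,0,0],[0.2,0,0,-5,0],[0.2,0,0,-12,0],[0.2,0,0,-25,0]]';python3 -m inch '[[0.2,0,0,-25,0],[0.2,0,0,-25,0],[0.2,0,0,-15,0],[0.2,0,0,0,0]]'; python3 -c "
from h import *
go(.543,-.381,.1)"
```

```text
time: 33.88
position: [0.5416, -0.1788, 0.0102]
tool_rot: [0.0, 3.068, 0.007]
ft_force: [0.2, 0.4, -1.2]
grip_width: 0.721
time: 34.5
position: [0.5365, -0.1786, 0.052]
tool_rot: [0.001, 3.072, 0.008]
ft_force: [-0.3, 0.3, -1.2]
grip_width: 0.722
time: 35.0
position: [0.5331, -0.1799, 0.1236]
tool_rot: [0.002, 3.066, 0.007]
ft_force: [0.4, -0.2, -0.7]
grip_width: 0.718
t35.00 pos [ 533.1 -179.9  123.6] tool [  -8.4 -201.2   23.3] twist -0.001 ytool [0.001 1.    0.005] ztool [ 0.075  0.005 -0.997] F [ 0.4 -0.2 -0.7] w 62.4
```

```bash
python3 -m inch '[[0.2,-2,-25,0,0],[0.2,-2,-45,0,0],[0.2,-2,-50,0,0],[0.2,-2,-40,0,0],[0.2,0,-25,0,0]]' >/dev/null;python3 -m inch '[[0.2,0,-10,0,0],[0.2,0,0,0,0],[0.2,0,0,0,0]]'; python3 -c "
from h import *
go(.544,-.381,.0215)"
```

```text
time: 36.0
position: [0.5392, -0.3741, 0.1142]
tool_rot: [-0.008, 3.077, 0.018]
ft_force: [-0.2, -0.2, -1.9]
grip_width: 0.716
t36.00 pos [ 539.2 -374.1  114.2] tool [ 1.2 -8.  92.8] twist 0.005 ytool [-0.005  1.     0.012] ztool [ 0.064  0.012 -0.998] F [-0.2 -0.2 -1.9] w 62.3
```

```bash
python3 -m inch '[[0.2,0,-7,12,0.005],[0.2,0,0,18,0],[0.2,0,0,18,0],[0.2,0,0,10,0],[0.2,0,0,0,0]]' >/dev/null; python3 -c "
from h import *
go(.544,-.381,.0215)"
```

```text
t36.62 pos [ 543.8 -376.3   50.5] tool [ 1.6 -5.1 28.9] twist 0.005 ytool [-0.005  1.     0.015] ztool [ 0.063  0.016 -0.998] F [ 0.3  0.1 -0.6] w 62.4
```

```bash
python3 -m inch '[[0.2,1,-5,5,0.005],[0.2,1,0,10,0],[0.2,0,0,6,0],[0.2,0,0,0,0]]' |grep pos; for i in 1 2 3 4 5 6 ; do python3 -m inch '[[0.2,0,0,1.3,0],[0.2,0,0,0,0]]' | egrep 'pos|ft'; done
```

```text
position: [0.5435, -0.3822, 0.0289]
position: [0.5439, -0.3823, 0.028]
ft_force: [-0.0, 0.4, -1.2]
position: [0.5443, -0.3824, 0.027]
ft_force: [0.3, 0.3, -1.5]
position: [0.5445, -0.3823, 0.0258]
ft_force: [-0.3, 0.2, -0.7]
position: [0.5446, -0.3823, 0.0244]
ft_force: [0.6, -0.2, -1.1]
position: [0.5447, -0.3823, 0.0229]
ft_force: [-0.2, 0.2, -2.3]
position: [0.5447, -0.3824, 0.0216]
ft_force: [0.4, -0.4, -2.0]
```

```bash
for i in 1 2 3 4; do python3 -m inch '[[0.2,0,0,1.3,0],[0.2,0,0,0,0]]' | egrep 'pos|ft'; done
```

```text
position: [0.5449, -0.3826, 0.0216]
ft_force: [-0.1, -0.3, -0.9]
position: [0.545, -0.3826, 0.0215]
ft_force: [-2.0, 1.4, -0.5]
position: [0.5451, -0.3826, 0.0215]
ft_force: [-1.2, -0.4, 1.0]
position: [0.5451, -0.3826, 0.0215]
ft_force: [-1.8, 0.9, 1.0]
```

```bash
python3 -m inch '[[0.5,0,0,0,0],[0.7,0,0,0,0],[0.9,0,0,0,0],[0.9,0,0,-12,0],[0.9,0,0,-25,0]]'|grep grip; python3 -m inch '[[0.9,0,0,-35,0],[0.9,0,0,-40,0],[0.9,0,0,-40,0],[0.9,10,30,-20,0],[0.9,20,50,0,0]]'>/dev/null; for i in 1 2 3; do python3 -m inch '[[0.9,8,58,-3,0],[0.9,8,58,-3,0],[0.9,8,58,-3,0],[0.9,8,58,-3,0],[0.9,8,58,-3,0]]' |egrep 'posi|ft'; done; python3 -m inch '[[0.9,0,0,0,0],[0.9,0,0,0,0],[0.9,0,0,0,0]]'; python3 - <<'E'
from h import *
for n in('top','side'):
    for x,y in((.5655,-.0145),(.5425,.1975),(.559,.371),(.543,-.381)): spool(n,x,y,.028,.05)
d=ctrl.get_image('side');t=ctrl.get_image('top')
cv2.imwrite('pics/f1.png',t['color'][:,:,::-1]); cv2.imwrite('pics/f2.png',d['color'][:,:,::-1])
E
```

```text
grip_width: 0.948
position: [0.4637, -0.0134, 0.2217]
ft_force: [0.9, 0.1, 0.7]
position: [0.4268, 0.2849, 0.2435]
ft_force: [1.3, -0.5, 0.2]
position: [0.3929, 0.5834, 0.2661]
ft_force: [0.3, 0.5, 0.7]
time: 43.12
position: [0.391, 0.586, 0.2655]
tool_rot: [0.035, 3.039, 0.029]
ft_force: [0.0, -0.1, 0.7]
grip_width: 0.951
top 188 (array([565.4, -15.9]), 17.8) 0.035
top 298 (array([544.3, 198.1]), 22.2) 0.0367
top 435 (array([560.5, 371.3]), 28.1) 0.0384
top 623 (array([ 542.7, -382.7]), 33.3) 0.0409
side 175 (array([566.3, -17.6]), 17.6) 0.0334
side 183 (array([545.6, 195.9]), 22.3) 0.0353
side 191 (array([563.6, 370.5]), 28.2) 0.0376
side 326 (array([ 545.1, -368.2]), 27.3) 0.0393
```

View pics/f1.png

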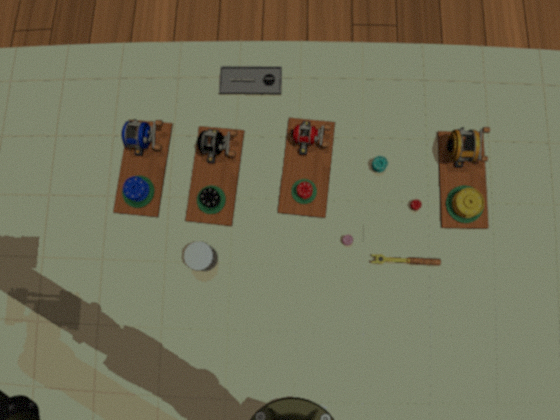

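View pics/f2.png

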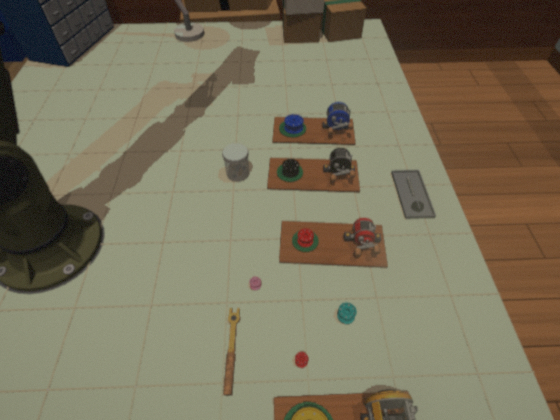

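All four spools stand on their own pads: top view red (305,190), black (210,198), blue (138,190), gold (467,203). The canister (199,256) and spanner (405,261) have not moved. I'm handing in.

```bash
python3 -c "
from bench import ctrl
print(ctrl.close_job())"
```

```text
the job is handed in; nothing more can be done
None
```

I took the stack apart from the top (red, black, blue, gold). Each spool was lowered until it touched the pad of its own colour's stand, and only then released. The job was handed in at about 43 s of the 120 s allowed.

**Final check, top camera:** every spool stands with its top within about 0.5 mm of the expected height, and 1 to 3 mm from its pad centre, against a margin of about 12 mm. The canister, spanner and small look-alike spools appear unmoved in the pictures, and the arm is clear of everything.

**Checks that disagreed:**
- **Side camera:** the gold position does not match because that view cuts the spool off. The other three agree with the top camera within about 3 mm.
- **Tool tilt:** it crept up to about 4° by the time gold was lifted and was about 6° at the end. It stayed mostly in the plane of the finger pads, and the heights show no tilted spool.

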